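# Press a filter pack

## Robot

A 6-joint arm with a two-finger parallel gripper is mounted at the origin on the work surface; the furniture and walls round the work are solid. World frame = base frame: x ahead of the robot, y to its left, z up, the work surface at z = 0. Lengths are in mm, angles in rad, forces in N, time in s.
With the tool pointing down it reaches from about 300 to 875 mm from the base axis. Payload 6.4 kg.
Tool frame: the origin (TCP) lies on the centre line of the jaws, within the pads' length; the fingertips stand 14 mm ahead of it and the grasp point (between the pads) lies 5 mm behind it (ctrl.tcp_to_tips is the distance from the TCP to the fingertips, in mm); z points along the fingers, y is the line along which they close (so a half turn about z gives the same grasp; the last joint's range is limited). The gripper opens to 88 mm and grips with 3 to 60 N. Pads are 18 mm wide; open, the fingers measure 123 mm over their backs; the gripper's body (75 mm by 187 mm) begins 45 mm behind the grasp point.
Start: joints at [-1.386, 0.181, 1.607, -0, 1.354, -0.206], TCP at [219.051, -531.656, 252.714] pointing down, gripper open.
Joint ranges: [-2.99, 2.99], [-0.89, 2.07], [0.3, 2.58], [-1.14, 4.28], [0, 2.63], [-3.12, 3.12]. Speed limits (rad/s): [2.57, 2.57, 3.01, 3.14, 3.14, 3.14].

## Interface

Orientations are given as a unit quaternion [x, y, z, w].
In Python, from station import ctrl, eyes gives the robot as it stands.
- The arm moves only by the tool step_arm, never from a script. Its argument "motion" is a list of rows, each an object with "travel": the shift along the world's x, y, z in m, a list of three; "delta_rot": the turn, a rotation vector about the world's x, y, z in rad, a list of three; "fingers": the finger opening in m, from 0 to 0.0881. A call has exactly 8 rows; each row is the pose to reach, as a shift and turn from the pose commanded when the call began; what a row does not reach only later rows make up. A row lasts 1/8 s, in which the tool goes at most 62.5 mm and 10.7 degrees, less where a joint would pass 70% of its speed; a pose out of reach is approached as far as the arm can. A call with a gripper value outside its range is refused whole. The fingers move at their own pace and stop on an object; "grip_force" is the grip in N (left out, the last holds). Time passes only in rows, so rows that repeat a pose let the fingers close, or fill a call up. It gives the time, the measured TCP pose, the force, the opening and the grip force at its end, in the units of the state.
- ctrl.read_state(): the state, without advancing time (a new reading comes with each control period).
- eyes.grab_frame(name): name is "side" or "top"; returns a dict with "pixels" (384x512x3 uint8, blue, green, red), "fx", "fy", "cx", "cy" (pixels), "eye" and "rotation" of the camera in the world. Camera axes: x right, y down, z forward; pixel columns grow to the right and rows downward; lengths in mm; the calibration is good to about 2 mm. A picture is of the moment at which its call begins. There is no depth.
- ctrl.finish_job(): hands the job in; it is judged then, once.
The state is a dict: "time": time; "joint_pos": joint angles; "qvel": joint speeds; "joint_efforts": joint torques, N m; "ee_pos": TCP position; "tcp_rot": TCP orientation; "contact_force": force on the tool from outside, world axes, zero at the start; "wrist_torque": the same for the moment, N m; "finger_gap": opening from 0.0 (shut) to 1.0 (fully open); "gripper_force": force on a finger pad.
Only numpy, scipy, OpenCV 4.12 (cv2) and the standard library are available. Lean on these libraries where they do the work, as an engineer would, in place of code of your own. Each camera call takes 0.05 s, during which the arm holds its last target. There are 200 camera calls.

## Task

Make up a filter pack: stack all the white filter discs, centred, on the ring of the carrier plate and put the blue cover disc on top, boss up. Slide the loaded carrier fully home into the press, push the jog lever well over to the green side (never to the red) and hold it there for a good second, let it spring back upright, then draw the carrier by its handle completely out of the press again with the pack still neatly stacked. Leave the petri dish and the forceps where they are.

Things in the scene. Friction and masses are not known exactly. Their poses are not given: they have to be found in the camera images.
- press: Small white bench press with a grey roof, fixed, on the robot's left. Origin: on the bench at the middle of its open mouth; x points into the slot, z up, y across the mouth (+y is to the left for one looking into the slot). Outside y -65 to 65 mm, x to 108 mm, roof top at z 96 mm; a 42 mm round cylinder stands on the roof at x 82 mm, y 0, its top at z 136 mm
- press_stop (a point): Foot of the stop wall inside the press's slot, on the bench, 92 mm in from the mouth; axes as the press's. The slot is 96 mm wide and 82 mm high and has no floor (the carrier slides on the bench). Lead-in plates 30 mm high stand out 25 mm in front of the mouth and open from 96 to about 125 mm wide
- jog (a joint): Jog lever on the press's roof, rad: 0 is upright, positive leans to the press's +y, negative to -y, stops at +-0.55. Pivot at x 28, y 0, z 104 mm in the press's frame, axis along the press's x; a 9 mm steel stick with a black 22 mm ball knob 68 mm above the pivot. Pushing the knob takes about 0.75 N per 0.1 rad; let go, it springs back upright
- jog_knob (a point): Centre of the jog lever's ball knob (22 mm in diameter), 172 mm above the bench when upright
- green_cap: Green round marker, 22 mm in diameter, 3 mm thick, on the roof 46 mm to one side of the lever (press's +y or -y; it differs from start to start): the side that runs the press. Origin at the centre of its underside
- red_cap: Red round marker of the same size on the other side of the lever: the side not to be used. Origin at the centre of its underside
- carrier_seat (a point): Loose aluminium carrier, 0.25 kg: square plate 84 x 84 mm on slippery glides, its top 8 mm high, with a scribed ring of 63 mm on it. This point is the centre of the plate's top face, at the ring's centre, 8 mm above the bench; x points to the edge that enters the press first, z up. Fully home in the press it lies at x = 50 mm in the press's frame
- carrier_grip (a point): Carrier's upright black handle, 12 mm thick (carrier's y), 30 mm long (carrier's x), its top 54 mm above the bench; joined by a flat 6 mm thick, 20 mm wide arm to the plate. The point lies in the handle 40 mm above the bench, 110 mm behind the seat point (carrier's -x)
- seed_dish: Bystander: loose dark petri dish, 91 mm in diameter, 16 mm high. Origin at the centre of its underside
- tweezers: Bystander: loose steel forceps, 131 mm long (its y), 17 mm wide, 9 mm high. Origin at the centre of its underside
- frit_a_mid (a point): White ceramic filter disc, 56 mm in diameter and 12 mm thick, lying flat on the bench at the start (about 70 g). The point is its centre, 6 mm above its underside; z points up through its top face. Two to four of these discs are present
- frit_b_mid (a point): White ceramic filter disc, 56 mm in diameter and 12 mm thick, lying flat on the bench at the start (about 70 g). The point is its centre, 6 mm above its underside; z points up through its top face. Two to four of these discs are present
- frit_c_mid (a point): White ceramic filter disc, 56 mm in diameter and 12 mm thick, lying flat on the bench at the start (about 70 g). The point is its centre, 6 mm above its underside; z points up through its top face. Two to four of these discs are present
- frit_d_mid (a point): White ceramic filter disc, 56 mm in diameter and 12 mm thick, lying flat on the bench at the start (about 70 g). The point is its centre, 6 mm above its underside; z points up through its top face. Two to four of these discs are present
- cover_mid (a point): Blue cover disc with a small steel boss (20 mm wide, 4 mm high) in the middle of its top, body 56 mm in diameter and 12 mm thick, lying flat on the bench at the start (about 70 g). The point is its centre, 6 mm above its underside; z points up through its top face
There are look-alikes about, which are no part of the job. What is shaped like the part that bears frit_d_mid but orange is not meant.

How it is judged (in metres and radians):
On the way, in this order (a step that is already met when the one before it is completed fails the run):
1. all the white discs are stacked centred on the carrier plate, with the blue cover on top (horizontal distance between each of frit_a_mid, frit_b_mid, frit_c_mid, frit_d_mid, cover_mid and carrier_seat below 0.008 m and angle between the z axis of each of frit_a_mid, frit_b_mid, frit_c_mid, frit_d_mid and the z axis of press, either way round below 0.12 rad and z of each of frit_a_mid, frit_b_mid, frit_c_mid, frit_d_mid, cover_mid in the frame of carrier_seat below 0.07 m and angle between cover_mid's own z axis and vertical below 0.12 rad and z of each of frit_a_mid, frit_b_mid, frit_c_mid, frit_d_mid in the frame of cover_mid below -0.008 m), for 0.2 s.
2. the carrier with the stacked pack is fully home in the press (all of step 1 and x of carrier_seat in the frame of press above 0.042 m), for 0.2 s.
3. with the carrier home, the lever is held over to the green side (((y of green_cap in the frame of press above 0.02 m and value of joint jog above 0.35 rad) or (y of green_cap in the frame of press below -0.02 m and value of joint jog below -0.35 rad)) and x of carrier_seat in the frame of press above 0.042 m), for 0.7 s.
4. the lever is back upright with the carrier still home (value of joint jog between -0.06 and 0.06 rad and x of carrier_seat in the frame of press above 0.042 m), for 0.2 s.
At the end, for the whole second after the job is handed in: The carrier lies flat on the bench with its plate wholly in front of the press's mouth (seat at least 45 mm before it); every white disc present and the blue cover lie flat in one stack, each within 8 mm of the seat's centre, the cover on top; the lever is upright within 0.06 rad; all at rest (all of step 1 and value of joint jog between -0.06 and 0.06 rad and x of carrier_seat in the frame of press below -0.045 m and angle between carrier_seat's own z axis and vertical below 0.05 rad and height (world z) of carrier_seat below 0.012 m); the robot touches nothing.
It fails at once if the lever is pushed over (more than 0.25 rad) to the red side ((y of green_cap in the frame of press above 0.02 m and value of joint jog below -0.25 rad) or (y of green_cap in the frame of press below -0.02 m and value of joint jog above 0.25 rad)).
It fails at once if the petri dish or the forceps are moved more than 3 cm (distance of any of seed_dish, tweezers from where it was at the start of the episode above 0.03 m).
Of frit_a, frit_b, frit_c, frit_d only 2 to 4 are there at a start; the rules pass over those that are not, and their reading is None.
At some moment in a run one of cover may be knocked a few centimetres aside while the robot is not near it.
Once in a run the grip may slacken for a moment while it holds something.
It also fails if it takes over 210 s, if anything falls off the work surface, if the arm or the gripper's body presses on something with over 40 N, if the wrist force passes 120 N, or if a joint passes its speed limit or range.

## Working session

There is one attempt and no reset: what is moved stays moved. The work goes in short steps, Python scripts to look and compute and a tool call to move; the robot and the scene stay as the last step left them, time stands still between calls to the robot, and variables do not carry over. Pictures are saved under pics/ and viewed, at most 14 in all, crops included, and the job is handed in when it is done.

Besides the shell and the picture viewer there is one more tool, called after ">>>" as name(argument=value, ...), one argument or row to a line, values as JSON. step_arm: Moves the arm, as the interface text tells. Its arguments: {"type":"object","properties":{"motion":{"type":"array"},"grip_force":{"type":"number"}},"required":["motion"]}

```bash
ls; mkdir -p pics; python3 - <<'E'
from station import ctrl, eyes
import cv2
print(ctrl.read_state())
for n in("side","top"):
    f=eyes.grab_frame(n); cv2.imwrite(f"pics/{n}0.png",f["pixels"]); print({k:v for k,v in f.items() if k!="pixels"})
E
```

```text
pics
{'time': 0.0, 'joint_pos': array([-1.38634256e+00,  1.81527550e-01,  1.60797591e+00, -7.71844271e-06,
        1.35380805e+00, -2.06246401e-01]), 'qvel': array([-2.78682998e-04, -5.84453275e-04,  6.65988426e-04,  1.36982418e-03,
       -8.69452806e-04, -4.76535302e-05]), 'joint_efforts': array([ 1.50234831e-03, -4.33859217e+01, -3.41845143e+01,  7.04075885e-02,
        3.85309593e-02, -1.28008155e-04]), 'ee_pos': array([ 218.92909604, -531.14752868,  251.83321767]), 'tcp_rot': array([ 9.80979251e-01,  1.94110719e-01,  5.59663925e-06, -8.59418865e-04]), 'contact_force': array([0.10895459, 0.15334697, 0.61527367]), 'wrist_torque': array([ 0.00631527,  0.02746513, -0.00216972]), 'gripper_force': 0.0, 'finger_gap': 0.9979481746466164}
{'fx': 409.6471434989697, 'fy': 409.6471434989697, 'cx': 256.8928025940503, 'cy': 194.3418971903137, 'eye': array([  348.4089654 , -1173.96454251,   771.60172699]), 'rotation': array([ 0.85875204, -0.07344087,  0.03661364, -0.50577743])}
{'fx': 401.4714771692462, 'fy': 401.4714771692462, 'cx': 253.44835835146992, 'cy': 194.63258742138368, 'eye': array([ 444.48227232,   12.08015209, 1622.96356045]), 'rotation': array([ 0.71649712, -0.6971857 ,  0.01973609, -0.01320827])}
```

View pics/side0.png

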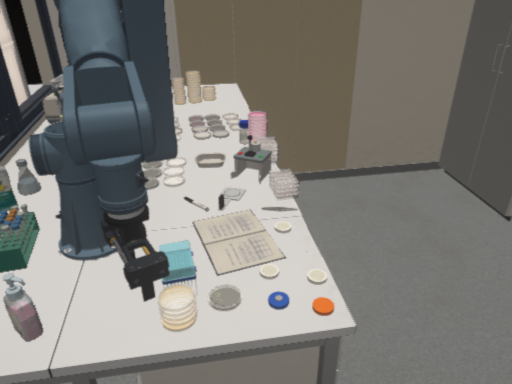

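View pics/top0.png

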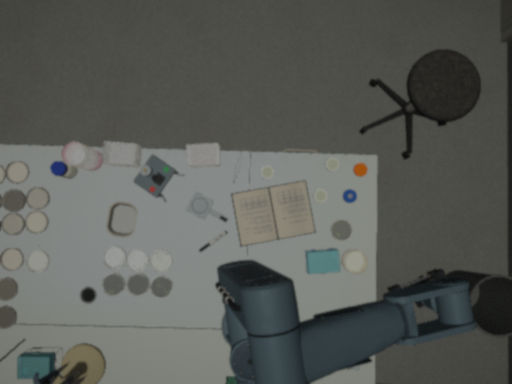

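The top view shows these candidates:
- **White discs:** (267,171), (333,164) and (321,196).
- **Cover:** blue at (350,196). The orange look-alike is at (360,170).
- **Dish:** (341,229).
- **Carrier:** (200,205), with its handle at (222,217).
- **Press:** (155,175).
- **Forceps:** about (240,165).
- **Possible confusions:** stacked dishes at (115,258), (354,261) and nearby.

I'll check these in a close crop.

```bash
cat > h.py <<'E'
from station import ctrl, eyes
import cv2, numpy as np
from scipy.spatial.transform import Rotation as R
def grab(n,save=None):
    f=eyes.grab_frame(n)
    if save: cv2.imwrite(f"pics/{save}.png",f["pixels"])
    return f
def ray(f,uv):
    d=np.array([(uv[0]-f["cx"])/f["fx"],(uv[1]-f["cy"])/f["fy"],1]); return R.from_quat(f["rotation"]).apply(d)
def onz(f,uv,z):
    d=ray(f,uv); e=f["eye"]; return e+d*(z-e[2])/d[2]
def proj(f,p):
    c=R.from_quat(f["rotation"]).inv().apply(np.asarray(p)-f["eye"]); return np.array([f["cx"]+f["fx"]*c[...,0]/c[...,2],f["cy"]+f["fy"]*c[...,1]/c[...,2]]).T
def tri(f1,u1,f2,u2):
    A=[];b=[]
    for f,u in((f1,u1),(f2,u2)):
        d=ray(f,u);d/=np.linalg.norm(d);P=np.eye(3)-np.outer(d,d);A.append(P);b.append(P@f["eye"])
    return np.linalg.lstsq(np.vstack(A),np.hstack(b),rcond=None)[0]
def crop(f,x0,y0,x1,y1,k,name):
    cv2.imwrite(f"pics/{name}.png",cv2.resize(f["pixels"][y0:y1,x0:x1],None,fx=k,fy=k,interpolation=cv2.INTER_CUBIC))
E
python3 - <<'E'
from h import *
t=grab("top");s=grab("side")
a=cv2.resize(t["pixels"][140:245,120:380],None,fx=3,fy=3,interpolation=cv2.INTER_CUBIC)
b=cv2.resize(s["pixels"][225:320,180:340],None,fx=3,fy=3,interpolation=cv2.INTER_CUBIC)
c=s["pixels"][130:215,190:300]; c=cv2.resize(c,(300,232),interpolation=cv2.INTER_CUBIC)
im=np.zeros((600,780,3),np.uint8); im[:315]=a; im[315:600,:480]=b; im[315:547,480:780]=c
cv2.imwrite("pics/c0.png",im)
for n,u in dict(w1=(267,171),w2=(333,164),w3=(321,196),blue=(350,196),orange=(360,170),dish=(341,229),car=(200,205),hand=(224,218)).items(): print(n,onz(t,u,10).round())
E
```

```text
w1 [617. -54.  10.]
w2 [ 653. -320.   10.]
w3 [ 522. -274.   10.]
blue [ 525. -391.   10.]
orange [ 631. -430.   10.]
dish [ 391. -357.   10.]
car [472. 211.  10.]
hand [423. 114.  10.]
```

View pics/c0.png

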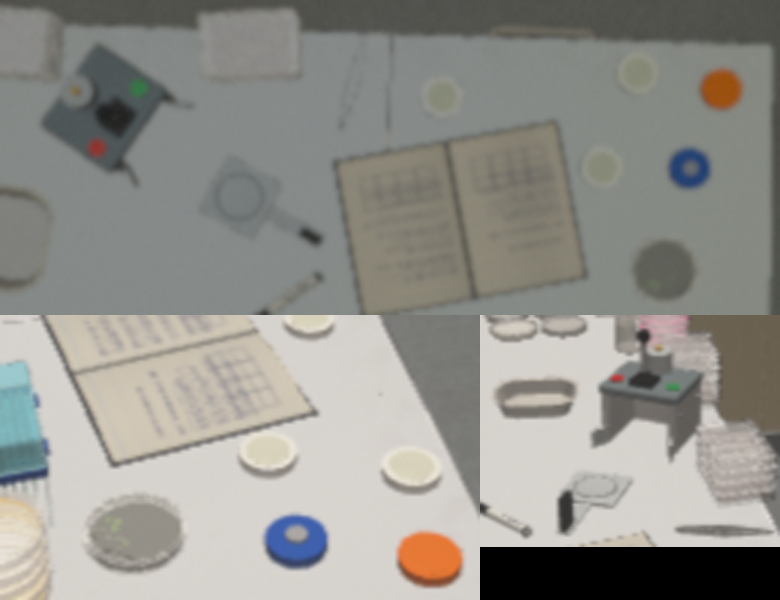

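Three white discs are present: crop (442,97), (638,73) and (602,166). The blue cover with its boss is at crop (690,168). The plain orange look-alike at (721,89) is excluded. The green cap, crop (139,87), is on the press's −y side, and red is at (97,148). The carrier's ring is at (240,197) and its handle at (312,236). Next I'll measure with both views.

```bash
cat >> h.py <<'E'
def blob(f,uv,win,mask):
    x,y=map(int,uv);x0,y0=x-win,y-win
    p=cv2.resize(f["pixels"][y0:y+win+1,x0:x+win+1],None,fx=8,fy=8,interpolation=cv2.INTER_CUBIC)
    m=mask(p).astype(np.uint8)
    n,l,st,c=cv2.connectedComponentsWithStats(m)
    if n<2: return None
    i=1+np.argmax(st[1:,4]); return (c[i]+.5)/8-.5+[x0,y0], st[i,2]/8, st[i,3]/8
def H(p): return cv2.cvtColor(p,cv2.COLOR_BGR2HSV).astype(int)
def blue(p): h=H(p); return (abs(h[...,0]-112)<14)&(h[...,1]>120)
def red(p): h=H(p); return ((h[...,0]<8)|(h[...,0]>172))&(h[...,1]>110)
def green(p): h=H(p); return (abs(h[...,0]-70)<20)&(h[...,1]>90)
def cream(p): h=H(p); return (abs(h[...,0]-28)<12)&(h[...,1]>cream.s)
cream.s=22
E
python3 - <<'E'
from h import *
t=grab("top");s=grab("side")
for n,ut,us in [("w1",(267,171),(283,227)),("w2",(333,164),(317,276)),("w3",(321,196),(270,271))]:
    print(n,H(t["pixels"])[ut[1],ut[0]],H(s["pixels"])[us[1],us[0]], H(t["pixels"])[ut[1],ut[0]+12],H(s["pixels"])[us[1],us[0]+17])
    a=blob(t,ut,10,cream);b=blob(s,us,14,cream);print(a,b)
    if a and b: print(tri(t,a[0],s,b[0]).round(1))
    if a: print(onz(t,a[0],12).round(1))
a=blob(t,(350,196),10,blue);b=blob(s,(279,300),14,blue);print("blue",a,b,tri(t,a[0],s,b[0]).round(1),onz(t,a[0],12).round(1))
for n,m,ut,us in [("green",green,(166,169),(261,157)),("red",red,(152,189),(240,153))]:
    a=blob(t,ut,6,m);b=blob(s,us,6,m);print(n,a,b)
    if a and b: print(tri(t,a[0],s,b[0]).round(1))
    if a: print(onz(t,a[0],99).round(1))
crop(t,130,145,235,230,7,"c1")
crop(s,205,130,285,215,7,"c2")
E
```

```text
w1 [ 35  34 137] [ 25  33 216] [ 72   9 139] [ 18  12 212]
(array([267.03934596, 171.71744377]), np.float64(10.0), np.float64(9.5)) (array([282.76350968, 226.21088905]), np.float64(15.625), np.float64(10.5))
[613.3 -54.   10.5]
[613.7 -54.   12. ]
w2 [ 35  32 136] [ 24  33 215] [ 51  13 137] [ 23   8 124]
(array([332.30234846, 163.82899625]), np.float64(11.875), np.float64(12.0)) (array([316.8227053 , 275.86286849]), np.float64(18.625), np.float64(14.125))
[ 652.7 -317.    10.3]
[ 653.1 -316.8   12. ]
w3 [ 35  34 137] [ 24  33 215] [ 55  11 139] [ 15  12 216]
(array([320.44284715, 195.36788417]), np.float64(11.25), np.float64(11.125)) (array([268.32114315, 270.06577195]), np.float64(16.5), np.float64(12.0))
[ 523.2 -271.1   12.7]
[ 524.3 -271.3   12. ]
blue (array([349.25859819, 195.72079364]), np.float64(12.125), np.float64(11.75)) (array([278.33796391, 299.81813026]), np.float64(19.625), np.float64(15.125)) [ 526.3 -388.5    8.1] [ 526.  -387.5   12. ]
green (array([165.78697368, 168.86916667]), np.float64(5.375), np.float64(5.375)) (array([260.27465139, 155.96812749]), np.float64(4.5), np.float64(2.125))
[604.3 334.9  99.5]
[604.6 334.9  99. ]
red (array([151.80608238, 188.81288314]), np.float64(5.125), np.float64(5.25)) (array([239.87781311, 152.64028865]), np.float64(4.25), np.float64(2.375))
[527.1 385.   99.2]
[527.2 385.   99. ]
```

View pics/c1.png

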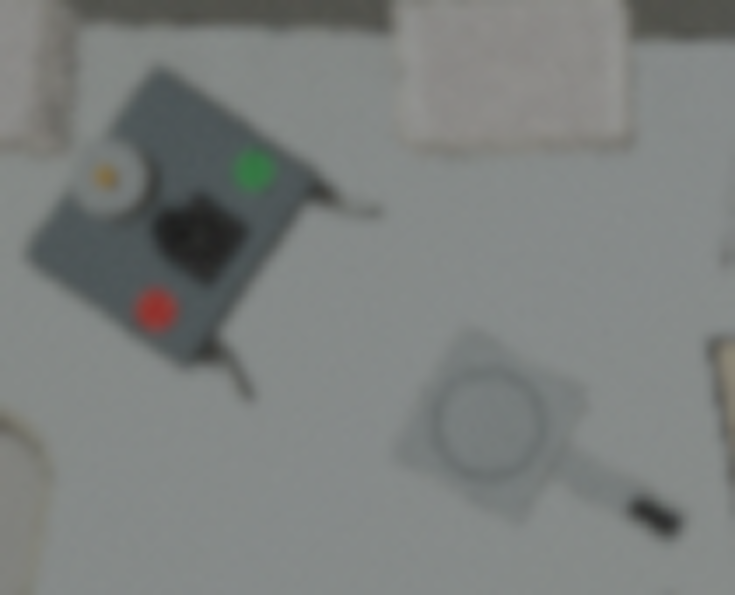

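View pics/c2.png

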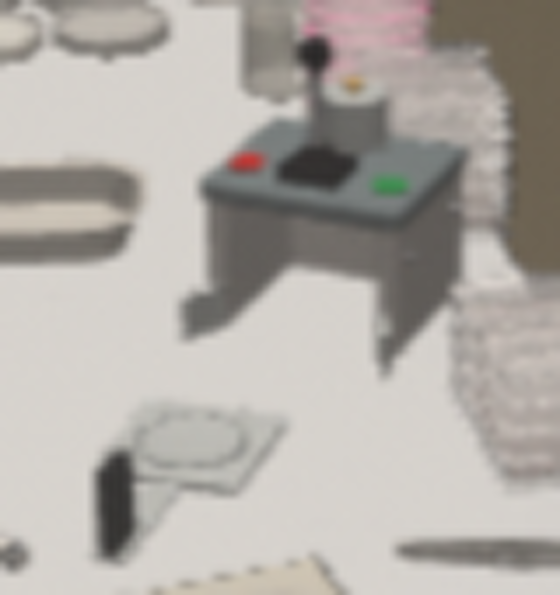

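The cross-checks agree: disc tops are at about 12 mm and cap tops at about 99 mm. In c1 the ring centre is at (489,423) and the handle at (656,516). In c2 the ring is at (191,438) and the knob at (314,53).

```bash
python3 - <<'E'
from h import *
t=grab("top");s=grab("side")
T=lambda x,y:(130+x/7-.43,145+y/7-.43); S=lambda x,y:(205+x/7-.43,130+y/7-.43)
print("seat",tri(t,T(489,423),s,S(191,438)).round(1),onz(t,T(489,423),8).round(1))
blk=lambda p:H(p)[...,2]<70
a=blob(t,(223,218),6,blk);print("handle",a,onz(t,a[0],50).round(1))
# plate corners
for c in[(472,330),(588,395),(523,522),(397,455)]: print(onz(t,T(*c),8).round(1))
print("knob",tri(t,T(200,232),s,S(314,53)).round(1))
print("cyl",onz(t,T(107,180),136).round(1))
g=np.array([604.4,334.9]);r=np.array([527.1,385]);y=(r-g)/np.linalg.norm(r-g);x=np.array([y[1],-y[0]]);o=(g+r)/2-28*x
print("press o,x,y",o,x,y,np.degrees(np.arctan2(x[1],x[0])),"jog",(g+r)/2, "cyl pred",o+82*x)
E
```

```text
seat [471.6 213.7  10.6] [472.3 214.    8. ]
handle (array([223.11580634, 218.31705466]), np.float64(5.625), np.float64(3.875)) [422.1 114.6  50. ]
[525.5 225.5   8. ]
[490.  157.8   8. ]
[416.2 192.7   8. ]
[452.6 266.    8. ]
knob [563.  344.  180.3]
cyl [593.3 404.3 136. ]
press o,x,y [550.52132366 336.45345947] [0.5438813  0.83916216] [-0.83916216  0.5438813 ] 57.05175146031976 jog [565.75 359.95] cyl pred [595.11959008 405.26475674]
```

>>> step_arm(
  motion=[
    {"travel":[0.06,0.04,-0.01],"delta_rot":[0,0,0.17],"fingers":0.088},
    {"travel":[0.12,0.08,-0.02],"delta_rot":[0,0,0.34],"fingers":0.088},
    {"travel":[0.18,0.12,-0.03],"delta_rot":[0,0,0.51],"fingers":0.088},
    {"travel":[0.24,0.16,-0.05],"delta_rot":[0,0,0.68],"fingers":0.088},
    {"travel":[0.29,0.2,-0.08],"delta_rot":[0,0,0.85],"fingers":0.088},
    {"travel":[0.305,0.26,-0.11],"delta_rot":[0,0,1.02],"fingers":0.088},
    {"travel":[0.305,0.26,-0.15],"delta_rot":[0,0,1.18],"fingers":0.088},
    {"travel":[0.305,0.26,-0.15],"delta_rot":[0,0,1.18],"fingers":0.088},
  ],
)

```text
time: 1.4
ee_pos: [523.0, -268.0, 99.3]
tcp_rot: [0.706, 0.708, -0.0, -0.003]
contact_force: [-0.4, -0.6, 0.1]
finger_gap: 0.994
gripper_force: 0.0
```

>>> step_arm(
  motion=[
    {"travel":[0,0,-0.03],"delta_rot":[0,0,0],"fingers":0.088},
    {"travel":[0,0,-0.06],"delta_rot":[0,0,0],"fingers":0.088},
    {"travel":[0,0,-0.075],"delta_rot":[0,0,0],"fingers":0.088},
    {"travel":[0,0,-0.083],"delta_rot":[0,0,0],"fingers":0.088},
    {"travel":[0,0,-0.083],"delta_rot":[0,0,0],"fingers":0.045},
    {"travel":[0,0,-0.083],"delta_rot":[0,0,0],"fingers":0.045},
    {"travel":[0,0,-0.083],"delta_rot":[0,0,0],"fingers":0.045},
    {"travel":[0,0,-0.083],"delta_rot":[0,0,0],"fingers":0.045},
  ],
  grip_force=25,
)

```text
time: 2.4
ee_pos: [524.5, -272.0, 20.5]
tcp_rot: [0.707, 0.707, 0.0, 0.001]
contact_force: [-0.2, 1.0, 3.0]
finger_gap: 0.62
gripper_force: 25.0
```

>>> step_arm(
  motion=[
    {"travel":[0,0,0.04],"delta_rot":[0,0,0],"fingers":0.045},
    {"travel":[0,0.03,0.08],"delta_rot":[0,0,0],"fingers":0.045},
    {"travel":[0,0.08,0.08],"delta_rot":[0,0,0],"fingers":0.045},
    {"travel":[0,0.135,0.08],"delta_rot":[0,0,0],"fingers":0.045},
    {"travel":[0,0.19,0.08],"delta_rot":[0,0,0],"fingers":0.045},
    {"travel":[-0.01,0.245,0.08],"delta_rot":[0,0,0],"fingers":0.045},
    {"travel":[-0.02,0.3,0.08],"delta_rot":[0,0,0],"fingers":0.045},
    {"travel":[-0.03,0.355,0.08],"delta_rot":[0,0,0],"fingers":0.045},
  ],
)

```text
time: 3.4
ee_pos: [493.6, 85.1, 100.0]
tcp_rot: [0.707, 0.707, 0.0, 0.0]
contact_force: [0.5, 0.3, -0.1]
finger_gap: 0.621
gripper_force: 25.0
```

>>> step_arm(
  motion=[
    {"travel":[-0.01,0.05,0],"delta_rot":[0,0,0],"fingers":0.045},
    {"travel":[-0.018,0.095,0],"delta_rot":[0,0,0],"fingers":0.045},
    {"travel":[-0.022,0.12,0],"delta_rot":[0,0,0],"fingers":0.045},
    {"travel":[-0.022,0.1295,0],"delta_rot":[0,0,0],"fingers":0.045},
    {"travel":[-0.022,0.1295,-0.02],"delta_rot":[0,0,0],"fingers":0.045},
    {"travel":[-0.022,0.1295,-0.04],"delta_rot":[0,0,0],"fingers":0.045},
    {"travel":[-0.022,0.1295,-0.055],"delta_rot":[0,0,0],"fingers":0.045},
    {"travel":[-0.022,0.1295,-0.055],"delta_rot":[0,0,0],"fingers":0.045},
  ],
)

```text
time: 4.4
ee_pos: [471.3, 212.1, 43.6]
tcp_rot: [0.707, 0.707, -0.001, -0.001]
contact_force: [0.0, 0.4, 0.1]
finger_gap: 0.62
gripper_force: 25.0
```

>>> step_arm(
  motion=[
    {"travel":[0,0,-0.008],"delta_rot":[0,0,0],"fingers":0.045},
    {"travel":[0,0,-0.013],"delta_rot":[0,0,0],"fingers":0.045},
    {"travel":[0,0,-0.016],"delta_rot":[0,0,0],"fingers":0.045},
    {"travel":[0,0,-0.0165],"delta_rot":[0,0,0],"fingers":0.045},
    {"travel":[0,0,-0.0165],"delta_rot":[0,0,0],"fingers":0.06},
    {"travel":[0,0,-0.0165],"delta_rot":[0,0,0],"fingers":0.075},
    {"travel":[0,0,-0.0165],"delta_rot":[0,0,0],"fingers":0.085},
    {"travel":[0,0,-0.0165],"delta_rot":[0,0,0],"fingers":0.085},
  ],
)

```text
time: 5.4
ee_pos: [472.1, 212.9, 28.3]
tcp_rot: [0.707, 0.707, 0.0, 0.0]
contact_force: [-0.7, 1.1, -0.1]
finger_gap: 0.963
gripper_force: 0.0
```

>>> step_arm(
  motion=[
    {"travel":[0,0,0.03],"delta_rot":[0,0,0],"fingers":0.088},
    {"travel":[0,-0.02,0.07],"delta_rot":[0,0,0],"fingers":0.088},
    {"travel":[0.02,-0.06,0.08],"delta_rot":[0,0,0],"fingers":0.088},
    {"travel":[0.04,-0.11,0.08],"delta_rot":[0,0,0],"fingers":0.088},
    {"travel":[0.08,-0.15,0.08],"delta_rot":[0,0,0],"fingers":0.088},
    {"travel":[0.11,-0.2,0.08],"delta_rot":[0,0,0],"fingers":0.088},
    {"travel":[0.13,-0.24,0.08],"delta_rot":[0,0,0],"fingers":0.088},
    {"travel":[0.142,-0.267,0.08],"delta_rot":[0,0,0],"fingers":0.088},
  ],
)

```text
time: 6.4
ee_pos: [614.9, -56.4, 108.1]
tcp_rot: [0.708, 0.707, 0.0, 0.0]
contact_force: [0.2, 0.8, -1.0]
finger_gap: 0.997
gripper_force: 0.0
```

```bash
python3 - <<'E'
from h import *
t=grab("top");s=grab("side")
print(ctrl.read_state()["ee_pos"])
a=blob(t,(200,205),11,cream);b=blob(s,(232,191),14,cream);print(a,b)
if a and b: print("disc",tri(t,a[0],s,b[0]).round(1),onz(t,a[0],20).round(1))
aa=blob(t,(223,218),7,lambda p:H(p)[...,2]<70); print("handle",onz(t,aa[0],50).round(1))
A=cv2.resize(t["pixels"][140:245,170:260],None,fx=4,fy=4,interpolation=2);B=cv2.resize(s["pixels"][150:255,200:290],None,fx=4,fy=4,interpolation=2)
cv2.imwrite("pics/d1.png",np.hstack([A,B]))
E
```

```text
[615.16800029 -57.23879255 108.28386649]
(array([198.74598322, 205.14061472]), np.float64(9.625), np.float64(9.75)) (array([231.72004035, 190.55154373]), np.float64(13.75), np.float64(8.375))
disc [471.2 215.6  16.6] [471.5 215.2  20. ]
handle [422.  114.4  50. ]
```

View pics/d1.png

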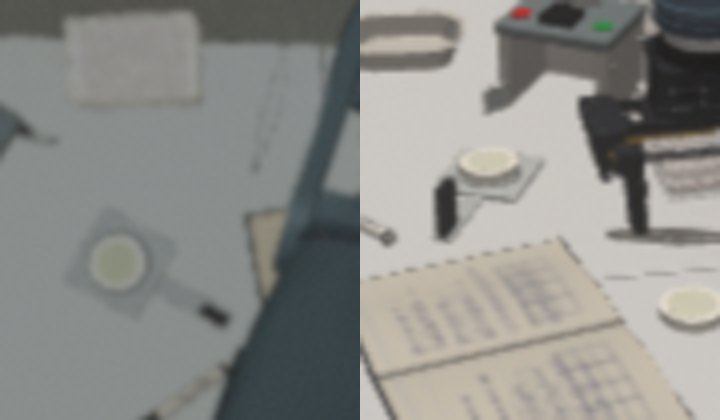

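The first disc sits on the ring and the carrier hasn't moved. Taking disc w1.

>>> step_arm(
  motion=[
    {"travel":[0,0,-0.03],"delta_rot":[0,0,0],"fingers":0.088},
    {"travel":[0,0,-0.06],"delta_rot":[0,0,0],"fingers":0.088},
    {"travel":[0,0,-0.082],"delta_rot":[0,0,0],"fingers":0.088},
    {"travel":[0,0,-0.0912],"delta_rot":[0,0,0],"fingers":0.088},
    {"travel":[0,0,-0.0912],"delta_rot":[0,0,0],"fingers":0.045},
    {"travel":[0,0,-0.0912],"delta_rot":[0,0,0],"fingers":0.045},
    {"travel":[0,0,-0.0912],"delta_rot":[0,0,0],"fingers":0.045},
    {"travel":[0,0,-0.0912],"delta_rot":[0,0,0],"fingers":0.045},
  ],
)

```text
time: 7.5
ee_pos: [614.7, -54.3, 18.0]
tcp_rot: [0.707, 0.707, 0.0, 0.001]
contact_force: [-0.2, 1.0, 2.7]
finger_gap: 0.622
gripper_force: 25.0
```

>>> step_arm(
  motion=[
    {"travel":[0,0,0.04],"delta_rot":[0,0,0],"fingers":0.045},
    {"travel":[0,0.02,0.08],"delta_rot":[0,0,0],"fingers":0.045},
    {"travel":[-0.03,0.06,0.08],"delta_rot":[0,0,0],"fingers":0.045},
    {"travel":[-0.06,0.11,0.08],"delta_rot":[0,0,0],"fingers":0.045},
    {"travel":[-0.09,0.16,0.08],"delta_rot":[0,0,0],"fingers":0.045},
    {"travel":[-0.12,0.21,0.08],"delta_rot":[0,0,0],"fingers":0.045},
    {"travel":[-0.138,0.25,0.08],"delta_rot":[0,0,0],"fingers":0.045},
    {"travel":[-0.142,0.267,0.08],"delta_rot":[0,0,0],"fingers":0.045},
  ],
)

```text
time: 8.5
ee_pos: [470.8, 214.6, 97.2]
tcp_rot: [0.706, 0.708, -0.0, -0.0]
contact_force: [1.2, -0.2, -0.4]
finger_gap: 0.626
gripper_force: 25.0
```

>>> step_arm(
  motion=[
    {"travel":[0,0,-0.02],"delta_rot":[0,0,0],"fingers":0.045},
    {"travel":[0,0,-0.04],"delta_rot":[0,0,0],"fingers":0.045},
    {"travel":[0,0,-0.05],"delta_rot":[0,0,0],"fingers":0.045},
    {"travel":[0,0,-0.055],"delta_rot":[0,0,0],"fingers":0.045},
    {"travel":[0,0,-0.058],"delta_rot":[0,0,0],"fingers":0.045},
    {"travel":[0,0,-0.0592],"delta_rot":[0,0,0],"fingers":0.045},
    {"travel":[0,0,-0.0592],"delta_rot":[0,0,0],"fingers":0.045},
    {"travel":[0,0,-0.0592],"delta_rot":[0,0,0],"fingers":0.06},
  ],
)

```text
time: 9.5
ee_pos: [472.4, 212.9, 38.2]
tcp_rot: [0.707, 0.707, 0.0, 0.0]
contact_force: [0.6, 0.6, 0.0]
finger_gap: 0.682
gripper_force: 0.0
```

>>> step_arm(
  motion=[
    {"travel":[0,0,0],"delta_rot":[0,0,0],"fingers":0.085},
    {"travel":[0,0,0],"delta_rot":[0,0,0],"fingers":0.085},
    {"travel":[0,0,0.03],"delta_rot":[0,0,0],"fingers":0.088},
    {"travel":[0.01,-0.03,0.06],"delta_rot":[0,0,0],"fingers":0.088},
    {"travel":[0.03,-0.09,0.07],"delta_rot":[0,0,0],"fingers":0.088},
    {"travel":[0.05,-0.145,0.07],"delta_rot":[0,0,0],"fingers":0.088},
    {"travel":[0.08,-0.2,0.07],"delta_rot":[0,0,0],"fingers":0.088},
    {"travel":[0.11,-0.25,0.07],"delta_rot":[0,0,0],"fingers":0.088},
  ],
)

```text
time: 10.5
ee_pos: [582.8, -39.2, 108.1]
tcp_rot: [0.707, 0.707, 0.0, 0.0]
contact_force: [0.2, -0.1, 0.3]
finger_gap: 0.997
gripper_force: 0.0
```

>>> step_arm(
  motion=[
    {"travel":[0.02,-0.055,0],"delta_rot":[0,0,0],"fingers":0.088},
    {"travel":[0.04,-0.11,0],"delta_rot":[0,0,0],"fingers":0.088},
    {"travel":[0.055,-0.165,0],"delta_rot":[0,0,0],"fingers":0.088},
    {"travel":[0.065,-0.22,0],"delta_rot":[0,0,0],"fingers":0.088},
    {"travel":[0.07,-0.265,0],"delta_rot":[0,0,0],"fingers":0.088},
    {"travel":[0.071,-0.28,0],"delta_rot":[0,0,0],"fingers":0.088},
    {"travel":[0.071,-0.28,0],"delta_rot":[0,0,0],"fingers":0.088},
    {"travel":[0.071,-0.28,0],"delta_rot":[0,0,0],"fingers":0.088},
  ],
)

```text
time: 11.5
ee_pos: [653.0, -315.2, 107.5]
tcp_rot: [0.707, 0.708, 0.0, -0.001]
contact_force: [0.4, -0.5, 0.6]
finger_gap: 0.999
gripper_force: 0.0
```

```bash
python3 - <<'E'
from h import *
t=grab("top");s=grab("side")
print(ctrl.read_state()["ee_pos"])
a=blob(t,(199,205),11,cream);b=blob(s,(232,186),14,cream);print(a,b)
if a and b: print("stack",tri(t,a[0],s,b[0]).round(1),onz(t,a[0],32).round(1))
aa=blob(t,(223,218),7,lambda p:H(p)[...,2]<70); print("handle",onz(t,aa[0],50).round(1))
b=blob(s,(317,276),14,cream);print("w2 side",b, b and onz(s,b[0],12).round(1))
crop(s,200,130,360,330,3,"e1")
E
```

```text
[ 653.25877012 -315.12321303  107.81204545]
(array([198.65653617, 205.0540293 ]), np.float64(9.375), np.float64(9.75)) (array([231.85373711, 188.91291634]), np.float64(13.25), np.float64(10.875))
stack [471.7 215.   24. ] [471.6 214.   32. ]
handle [422.1 114.6  50. ]
w2 side (array([316.83172644, 275.89805596]), np.float64(18.875), np.float64(13.875)) [ 651.4 -319.1   12. ]
```

View pics/e1.png

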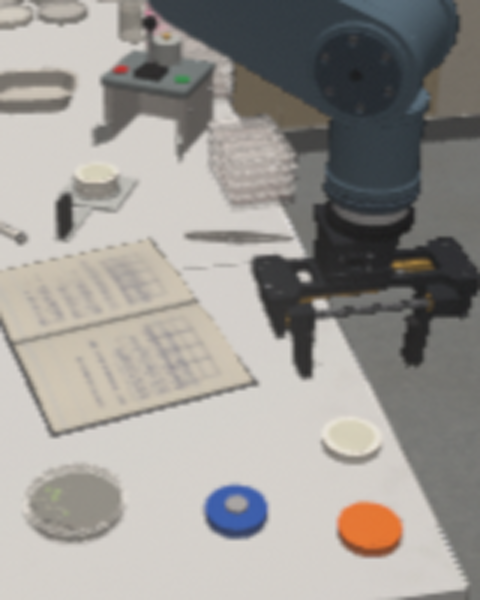

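The two-disc stack is neat at (97,180), and the gripper is above the third white disc at (351,438). Blue is unmoved at (236,510) and orange is at (370,527).

>>> step_arm(
  motion=[
    {"travel":[0,0,-0.03],"delta_rot":[0,0,0],"fingers":0.088},
    {"travel":[0,0,-0.06],"delta_rot":[0,0,0],"fingers":0.088},
    {"travel":[0,0,-0.082],"delta_rot":[0,0,0],"fingers":0.088},
    {"travel":[0,0,-0.0908],"delta_rot":[0,0,0],"fingers":0.088},
    {"travel":[0,0,-0.0908],"delta_rot":[0,0,0],"fingers":0.045},
    {"travel":[0,0,-0.0908],"delta_rot":[0,0,0],"fingers":0.045},
    {"travel":[0,0,-0.0908],"delta_rot":[0,0,0],"fingers":0.045},
    {"travel":[0,0,-0.0908],"delta_rot":[0,0,0],"fingers":0.045},
  ],
)

```text
time: 12.6
ee_pos: [653.6, -317.6, 18.2]
tcp_rot: [0.707, 0.707, 0.0, 0.001]
contact_force: [-1.0, 0.5, 2.1]
finger_gap: 0.624
gripper_force: 25.0
```

>>> step_arm(
  motion=[
    {"travel":[0,0,0.04],"delta_rot":[0,0,0],"fingers":0.045},
    {"travel":[-0.01,0.03,0.08],"delta_rot":[0,0,0],"fingers":0.045},
    {"travel":[-0.02,0.08,0.09],"delta_rot":[0,0,0],"fingers":0.045},
    {"travel":[-0.03,0.135,0.09],"delta_rot":[0,0,0],"fingers":0.045},
    {"travel":[-0.04,0.19,0.09],"delta_rot":[0,0,0],"fingers":0.045},
    {"travel":[-0.05,0.245,0.09],"delta_rot":[0,0,0],"fingers":0.045},
    {"travel":[-0.06,0.3,0.09],"delta_rot":[0,0,0],"fingers":0.045},
    {"travel":[-0.08,0.35,0.09],"delta_rot":[0,0,0],"fingers":0.045},
  ],
)

```text
time: 13.6
ee_pos: [572.9, 34.6, 107.5]
tcp_rot: [0.707, 0.707, 0.0, 0.0]
contact_force: [0.4, 0.7, -0.6]
finger_gap: 0.625
gripper_force: 25.0
```

>>> step_arm(
  motion=[
    {"travel":[-0.03,0.05,0],"delta_rot":[0,0,0],"fingers":0.045},
    {"travel":[-0.06,0.1,0],"delta_rot":[0,0,0],"fingers":0.045},
    {"travel":[-0.085,0.145,0],"delta_rot":[0,0,0],"fingers":0.045},
    {"travel":[-0.098,0.172,0],"delta_rot":[0,0,0],"fingers":0.045},
    {"travel":[-0.101,0.18,0],"delta_rot":[0,0,0],"fingers":0.045},
    {"travel":[-0.101,0.18,-0.01],"delta_rot":[0,0,0],"fingers":0.045},
    {"travel":[-0.101,0.18,-0.025],"delta_rot":[0,0,0],"fingers":0.045},
    {"travel":[-0.101,0.18,-0.04],"delta_rot":[0,0,0],"fingers":0.045},
  ],
)

```text
time: 14.6
ee_pos: [472.2, 211.8, 65.5]
tcp_rot: [0.708, 0.707, -0.0, -0.0]
contact_force: [-0.1, -0.2, -1.5]
finger_gap: 0.627
gripper_force: 25.0
```

>>> step_arm(
  motion=[
    {"travel":[0,0,-0.008],"delta_rot":[0,0,0],"fingers":0.045},
    {"travel":[0,0,-0.013],"delta_rot":[0,0,0],"fingers":0.045},
    {"travel":[0,0,-0.016],"delta_rot":[0,0,0],"fingers":0.045},
    {"travel":[0,0,-0.0172],"delta_rot":[0,0,0],"fingers":0.045},
    {"travel":[0,0,-0.0172],"delta_rot":[0,0,0],"fingers":0.045},
    {"travel":[0,0,-0.0172],"delta_rot":[0,0,0],"fingers":0.06},
    {"travel":[0,0,-0.0172],"delta_rot":[0,0,0],"fingers":0.08},
    {"travel":[0,0,-0.0172],"delta_rot":[0,0,0],"fingers":0.085},
  ],
)

```text
time: 15.6
ee_pos: [472.2, 212.9, 50.0]
tcp_rot: [0.707, 0.707, 0.0, 0.0]
contact_force: [-0.5, 0.3, -0.3]
finger_gap: 0.881
gripper_force: 0.0
```

>>> step_arm(
  motion=[
    {"travel":[0,0,0.03],"delta_rot":[0,0,0],"fingers":0.088},
    {"travel":[0.01,-0.03,0.06],"delta_rot":[0,0,0],"fingers":0.088},
    {"travel":[0.01,-0.08,0.06],"delta_rot":[0,0,0],"fingers":0.088},
    {"travel":[0.02,-0.135,0.06],"delta_rot":[0,0,0],"fingers":0.088},
    {"travel":[0.02,-0.19,0.06],"delta_rot":[0,0,0],"fingers":0.088},
    {"travel":[0.03,-0.245,0.06],"delta_rot":[0,0,0],"fingers":0.088},
    {"travel":[0.03,-0.3,0.06],"delta_rot":[0,0,0],"fingers":0.088},
    {"travel":[0.04,-0.35,0.06],"delta_rot":[0,0,0],"fingers":0.088},
  ],
)

```text
time: 16.6
ee_pos: [511.7, -139.1, 110.0]
tcp_rot: [0.707, 0.707, 0.0, 0.0]
contact_force: [0.1, 0.2, 0.5]
finger_gap: 0.997
gripper_force: 0.0
```

```bash
python3 - <<'E'
from h import *
t=grab("top");s=grab("side")
print(ctrl.read_state()["ee_pos"])
a=blob(t,(199,205),11,cream);b=blob(s,(232,183),14,cream);print(a,b)
if a: print("stack",onz(t,a[0],44).round(1))
a=blob(t,(349,196),14,blue);b=blob(s,(279,300),20,blue);print("blue",a,b)
if a: print(onz(t,a[0],12).round(1))
if b: print(onz(s,b[0],8).round(1))
E
```

```text
[ 513.23249897 -142.07964657  110.55540126]
(array([198.0611831 , 204.91558681]), np.float64(10.0), np.float64(10.0)) (array([231.79334402, 184.740895  ]), np.float64(13.375), np.float64(8.0))
stack [471.9 214.9  44. ]
blue (array([349.22190973, 195.73256741]), np.float64(12.125), np.float64(11.75)) (array([278.33671364, 299.80990605]), np.float64(19.625), np.float64(15.125))
[ 526.  -387.4   12. ]
[ 526.5 -388.4    8. ]
```

>>> step_arm(
  motion=[
    {"travel":[0.004,-0.055,0],"delta_rot":[0,0,0],"fingers":0.088},
    {"travel":[0.008,-0.11,0],"delta_rot":[0,0,0],"fingers":0.088},
    {"travel":[0.01,-0.165,0],"delta_rot":[0,0,0],"fingers":0.088},
    {"travel":[0.013,-0.215,0],"delta_rot":[0,0,0],"fingers":0.088},
    {"travel":[0.0142,-0.245,0],"delta_rot":[0,0,0],"fingers":0.088},
    {"travel":[0.0142,-0.2505,0],"delta_rot":[0,0,0],"fingers":0.088},
    {"travel":[0.0142,-0.2505,-0.02],"delta_rot":[0,0,0],"fingers":0.088},
    {"travel":[0.0142,-0.2505,-0.04],"delta_rot":[0,0,0],"fingers":0.088},
  ],
)

```text
time: 17.7
ee_pos: [526.1, -385.4, 67.9]
tcp_rot: [0.707, 0.708, 0.0, -0.001]
contact_force: [-0.2, 0.2, 0.1]
finger_gap: 0.996
gripper_force: 0.0
```

```bash
python3 - <<'E'
from h import *
s=grab("side")
b=blob(s,(279,300),24,blue);print("blue",b,onz(s,b[0],8).round(1))
E
```

```text
blue (array([278.32927339, 299.88064747]), np.float64(19.625), np.float64(15.375)) [ 526.4 -388.6    8. ]
```

>>> step_arm(
  motion=[
    {"travel":[0,0,-0.02],"delta_rot":[0,0,0],"fingers":0.088},
    {"travel":[0,0,-0.04],"delta_rot":[0,0,0],"fingers":0.088},
    {"travel":[0,0,-0.05],"delta_rot":[0,0,0],"fingers":0.088},
    {"travel":[0,0,-0.0528],"delta_rot":[0,0,0],"fingers":0.088},
    {"travel":[0,0,-0.0528],"delta_rot":[0,0,0],"fingers":0.045},
    {"travel":[0,0,-0.0528],"delta_rot":[0,0,0],"fingers":0.045},
    {"travel":[0,0,-0.0528],"delta_rot":[0,0,0],"fingers":0.045},
    {"travel":[0,0,-0.0528],"delta_rot":[0,0,0],"fingers":0.045},
  ],
)

```text
time: 18.75
ee_pos: [526.5, -387.9, 17.6]
tcp_rot: [0.707, 0.707, -0.0, 0.0]
contact_force: [-0.1, -0.5, 2.7]
finger_gap: 0.626
gripper_force: 25.0
```

>>> step_arm(
  motion=[
    {"travel":[0,0,0.04],"delta_rot":[0,0,0],"fingers":0.045},
    {"travel":[0,0.02,0.08],"delta_rot":[0,0,0],"fingers":0.045},
    {"travel":[-0.005,0.07,0.1],"delta_rot":[0,0,0],"fingers":0.045},
    {"travel":[-0.01,0.125,0.1],"delta_rot":[0,0,0],"fingers":0.045},
    {"travel":[-0.015,0.18,0.1],"delta_rot":[0,0,0],"fingers":0.045},
    {"travel":[-0.02,0.235,0.1],"delta_rot":[0,0,0],"fingers":0.045},
    {"travel":[-0.025,0.29,0.1],"delta_rot":[0,0,0],"fingers":0.045},
    {"travel":[-0.03,0.345,0.1],"delta_rot":[0,0,0],"fingers":0.045},
  ],
)

```text
time: 19.75
ee_pos: [495.9, -41.0, 117.3]
tcp_rot: [0.707, 0.707, 0.0, 0.0]
contact_force: [-0.2, 0.4, 0.0]
finger_gap: 0.625
gripper_force: 25.0
```

>>> step_arm(
  motion=[
    {"travel":[-0.005,0.055,0],"delta_rot":[0,0,0],"fingers":0.045},
    {"travel":[-0.01,0.11,0],"delta_rot":[0,0,0],"fingers":0.045},
    {"travel":[-0.015,0.165,0],"delta_rot":[0,0,0],"fingers":0.045},
    {"travel":[-0.02,0.21,0],"delta_rot":[0,0,0],"fingers":0.045},
    {"travel":[-0.024,0.245,0],"delta_rot":[0,0,0],"fingers":0.045},
    {"travel":[-0.0242,0.2555,0],"delta_rot":[0,0,0],"fingers":0.045},
    {"travel":[-0.0242,0.2555,-0.015],"delta_rot":[0,0,0],"fingers":0.045},
    {"travel":[-0.0242,0.2555,-0.03],"delta_rot":[0,0,0],"fingers":0.045},
  ],
)

```text
time: 20.75
ee_pos: [472.0, 211.7, 85.8]
tcp_rot: [0.707, 0.707, -0.0, -0.0]
contact_force: [-0.4, -0.0, -0.9]
finger_gap: 0.623
gripper_force: 25.0
```

```bash
python3 - <<'E'
from h import *
s=grab("side"); st=ctrl.read_state();print(st["ee_pos"],st["finger_gap"])
crop(s,190,130,290,230,5,"g1")
E
```

```text
[470.47878781 211.23668578  83.57363702] 0.6250376179031667
```

View pics/g1.png

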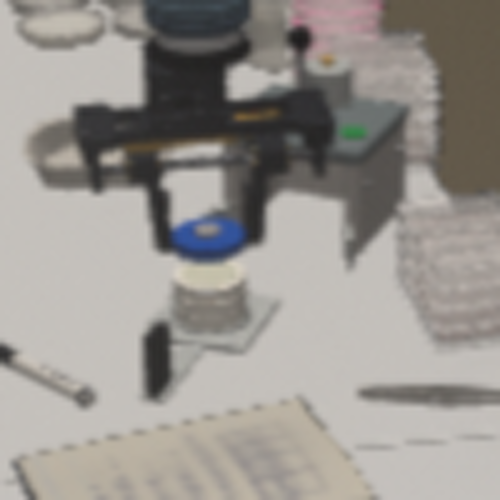

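The cover is held boss up above the neat three-disc stack. Lowering it and releasing, then moving to above the handle.

>>> step_arm(
  motion=[
    {"travel":[0,0,-0.012],"delta_rot":[0,0,0],"fingers":0.045},
    {"travel":[0,0,-0.019],"delta_rot":[0,0,0],"fingers":0.045},
    {"travel":[0,0,-0.023],"delta_rot":[0,0,0],"fingers":0.045},
    {"travel":[0,0,-0.0252],"delta_rot":[0,0,0],"fingers":0.045},
    {"travel":[0,0,-0.0252],"delta_rot":[0,0,0],"fingers":0.045},
    {"travel":[0,0,-0.0252],"delta_rot":[0,0,0],"fingers":0.06},
    {"travel":[0,0,-0.0252],"delta_rot":[0,0,0],"fingers":0.08},
    {"travel":[0,0,-0.0252],"delta_rot":[0,0,0],"fingers":0.085},
  ],
)

```text
time: 21.8
ee_pos: [472.2, 212.9, 62.0]
tcp_rot: [0.707, 0.707, 0.0, 0.0]
contact_force: [-0.1, -0.5, -0.6]
finger_gap: 0.885
gripper_force: 0.0
```

>>> step_arm(
  motion=[
    {"travel":[0,0,0.03],"delta_rot":[0,0,0],"fingers":0.088},
    {"travel":[0,0,0.06],"delta_rot":[0,0,0],"fingers":0.088},
    {"travel":[-0.02,-0.04,0.06],"delta_rot":[0,0,-0.15],"fingers":0.07},
    {"travel":[-0.04,-0.08,0.06],"delta_rot":[0,0,-0.3],"fingers":0.06},
    {"travel":[-0.05,-0.0985,0.06],"delta_rot":[0,0,-0.4],"fingers":0.06},
    {"travel":[-0.05,-0.0985,0.06],"delta_rot":[0,0,-0.471],"fingers":0.06},
    {"travel":[-0.05,-0.0985,0.06],"delta_rot":[0,0,-0.471],"fingers":0.06},
    {"travel":[-0.05,-0.0985,0.06],"delta_rot":[0,0,-0.471],"fingers":0.06},
  ],
)

```text
time: 22.8
ee_pos: [422.2, 114.5, 121.9]
tcp_rot: [0.852, 0.523, 0.0, 0.0]
contact_force: [-0.4, 0.0, -0.0]
finger_gap: 0.678
gripper_force: 0.0
```

```bash
python3 - <<'E'
from h import *
t=grab("top");s=grab("side"); st=ctrl.read_state();print(st["ee_pos"],R.from_quat(st["tcp_rot"]).apply([0,1,0]))
a=blob(t,(198,205),11,blue);b=blob(s,(232,180),14,blue);print(a,b)
if a: print(onz(t,a[0],56).round(1))
if b: print(onz(s,b[0],52).round(1))
crop(s,190,130,290,230,5,"g2")
E
```

```text
[422.11690082 114.59229982 121.80523565] [ 8.91752601e-01 -4.52523255e-01 -4.86454902e-05]
(array([198.16788046, 202.6997112 ]), np.float64(12.75), np.float64(10.0)) (array([234.18027624, 183.31221105]), np.float64(8.75), np.float64(6.875))
[480.3 213.2  56. ]
[480.7 206.2  52. ]
```

View pics/g2.png

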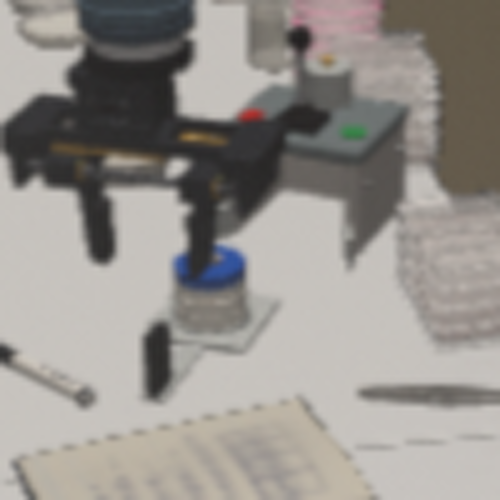

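The stack is neat with the cover on top, and the gripper is above the handle. Descending and gripping the handle.

>>> step_arm(
  motion=[
    {"travel":[0,0,-0.03],"delta_rot":[0,0,0],"fingers":0.06},
    {"travel":[0,0,-0.06],"delta_rot":[0,0,0],"fingers":0.06},
    {"travel":[0,0,-0.08],"delta_rot":[0,0,0],"fingers":0.06},
    {"travel":[0,0,-0.0868],"delta_rot":[0,0,0],"fingers":0.06},
    {"travel":[0,0,-0.0868],"delta_rot":[0,0,0],"fingers":0.03},
    {"travel":[0,0,-0.0868],"delta_rot":[0,0,0],"fingers":0.02},
    {"travel":[0,0,-0.0868],"delta_rot":[0,0,0],"fingers":0.012},
    {"travel":[0,0,-0.0868],"delta_rot":[0,0,0],"fingers":0.005},
  ],
  grip_force=20,
)

```text
time: 23.9
ee_pos: [422.5, 114.3, 35.5]
tcp_rot: [0.853, 0.523, 0.0, 0.0]
contact_force: [0.2, 0.3, 0.3]
finger_gap: 0.252
gripper_force: 0.0
```

>>> step_arm(
  motion=[
    {"travel":[0,0,0],"delta_rot":[0,0,0],"fingers":0.005},
    {"travel":[0,0,0],"delta_rot":[0,0,0],"fingers":0.005},
    {"travel":[0,0,0],"delta_rot":[0,0,0],"fingers":0.005},
    {"travel":[0,0,0],"delta_rot":[0,0,0],"fingers":0.005},
    {"travel":[0,0,0],"delta_rot":[0,0,0],"fingers":0.005},
    {"travel":[0,0,0],"delta_rot":[0,0,0],"fingers":0.005},
    {"travel":[0,0,0],"delta_rot":[0,0,0],"fingers":0.005},
    {"travel":[0,0,0],"delta_rot":[0,0,0],"fingers":0.005},
  ],
)

```text
time: 24.9
ee_pos: [421.9, 114.4, 35.0]
tcp_rot: [0.853, 0.523, -0.0, -0.0]
contact_force: [-2.3, -0.1, 2.7]
finger_gap: 0.135
gripper_force: 20.0
```

```bash
python3 - <<'E'
from h import *
t=grab("top");s=grab("side"); st=ctrl.read_state();print(st["ee_pos"])
a=blob(t,(198,205),11,blue);b=blob(s,(232,180),14,blue);print(a,b)
if a: print(onz(t,a[0],56).round(1))
if b: print(onz(s,b[0],52).round(1))
crop(t,150,150,250,250,5,"g3")
E
```

```text
[421.93585829 114.35176877  34.96148819]
(array([197.85362738, 203.48438919]), np.float64(12.625), np.float64(12.5)) (array([235.19331395, 180.67296512]), np.float64(0.875), np.float64(1.125))
[477.2 214.3  56. ]
[487.1 227.4  52. ]
```

View pics/g3.png

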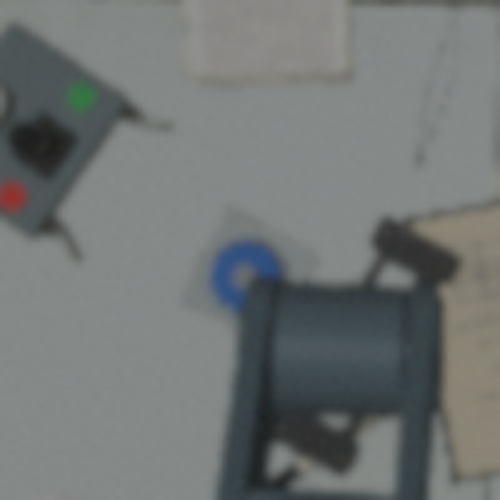

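The pack is centred and the handle is held. First I'll align the carrier with the press axis, then feed it in.

>>> step_arm(
  motion=[
    {"travel":[0,0.002,0],"delta_rot":[0,0,-0.008],"fingers":0.005},
    {"travel":[0,0.006,0],"delta_rot":[0,0,-0.024],"fingers":0.005},
    {"travel":[0.001,0.011,0],"delta_rot":[0,0,-0.042],"fingers":0.005},
    {"travel":[0.002,0.016,0],"delta_rot":[0,0,-0.06],"fingers":0.005},
    {"travel":[0.002,0.021,0],"delta_rot":[0,0,-0.078],"fingers":0.005},
    {"travel":[0.003,0.025,0],"delta_rot":[0,0,-0.092],"fingers":0.005},
    {"travel":[0.0034,0.028,0],"delta_rot":[0,0,-0.1],"fingers":0.005},
    {"travel":[0.0034,0.0291,0],"delta_rot":[0,0,-0.104],"fingers":0.005},
  ],
)

```text
time: 26.0
ee_pos: [425.7, 143.8, 35.1]
tcp_rot: [0.879, 0.478, 0.0, 0.0]
contact_force: [-1.1, -2.7, 2.6]
finger_gap: 0.137
gripper_force: 20.0
```

>>> step_arm(
  motion=[
    {"travel":[0.0011,0.0017,0],"delta_rot":[0,0,0],"fingers":0.005},
    {"travel":[0.0033,0.005,0],"delta_rot":[0,0,0],"fingers":0.005},
    {"travel":[0.0065,0.0101,0],"delta_rot":[0,0,0],"fingers":0.005},
    {"travel":[0.0109,0.0168,0],"delta_rot":[0,0,0],"fingers":0.005},
    {"travel":[0.0152,0.0235,0],"delta_rot":[0,0,0],"fingers":0.005},
    {"travel":[0.0185,0.0285,0],"delta_rot":[0,0,0],"fingers":0.005},
    {"travel":[0.0207,0.0319,0],"delta_rot":[0,0,0],"fingers":0.005},
    {"travel":[0.0218,0.0336,0],"delta_rot":[0,0,0],"fingers":0.005},
  ],
)

```text
time: 27.0
ee_pos: [447.4, 177.3, 35.0]
tcp_rot: [0.879, 0.478, 0.0, -0.0]
contact_force: [-1.6, -2.7, 2.5]
finger_gap: 0.132
gripper_force: 20.0
```

```bash
python3 - <<'E'
from h import *
t=grab("top");s=grab("side"); st=ctrl.read_state();print(st["ee_pos"],st["finger_gap"],st["contact_force"])
a=np.hstack([cv2.resize(f["pixels"][y:y+100,x:x+80],None,fx=5,fy=5,interpolation=2) for f,x,y in((t,140,140),(s,200,125))])
cv2.imwrite("pics/i1.png",a)
E
```

```text
[447.72845829 177.60139991  35.07352943] 0.13652745846851827 [0.72504863 2.41949534 0.61401535]
```

View pics/i1.png

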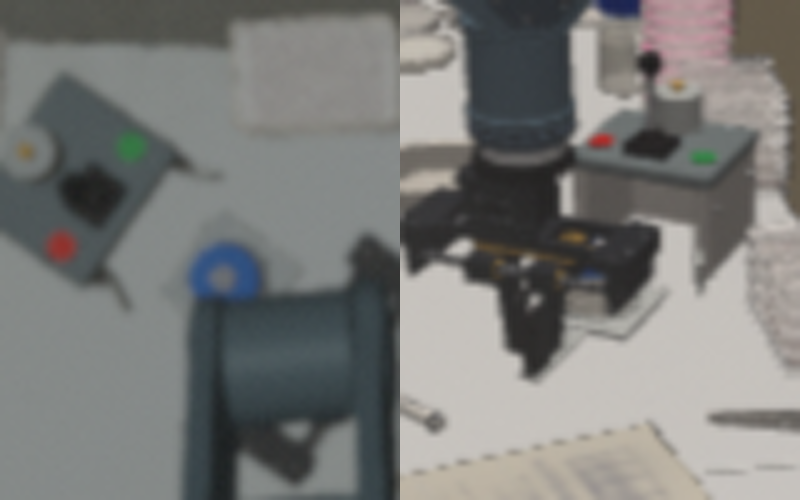

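Aligned: the pack at (226,277) points midway between the lead-in ends at (220,177) and (128,308). Feeding in.

>>> step_arm(
  motion=[
    {"travel":[0.0016,0.0025,0],"delta_rot":[0,0,0],"fingers":0.005},
    {"travel":[0.0049,0.0076,0],"delta_rot":[0,0,0],"fingers":0.005},
    {"travel":[0.0098,0.0151,0],"delta_rot":[0,0,0],"fingers":0.005},
    {"travel":[0.0163,0.0252,0],"delta_rot":[0,0,0],"fingers":0.005},
    {"travel":[0.0228,0.0352,0],"delta_rot":[0,0,0],"fingers":0.005},
    {"travel":[0.0277,0.0428,0],"delta_rot":[0,0,0],"fingers":0.005},
    {"travel":[0.031,0.0478,0],"delta_rot":[0,0,0],"fingers":0.005},
    {"travel":[0.0326,0.0503,0],"delta_rot":[0,0,0],"fingers":0.005},
  ],
)

```text
time: 28.1
ee_pos: [479.9, 227.6, 35.0]
tcp_rot: [0.879, 0.478, -0.0, -0.0]
contact_force: [-2.6, -2.4, 3.6]
finger_gap: 0.136
gripper_force: 20.0
```

>>> step_arm(
  motion=[
    {"travel":[0.0016,0.0025,0],"delta_rot":[0,0,0],"fingers":0.005},
    {"travel":[0.0049,0.0076,0],"delta_rot":[0,0,0],"fingers":0.005},
    {"travel":[0.0092,0.0143,0],"delta_rot":[0,0,0],"fingers":0.005},
    {"travel":[0.0147,0.0227,0],"delta_rot":[0,0,0],"fingers":0.005},
    {"travel":[0.0207,0.0319,0],"delta_rot":[0,0,0],"fingers":0.005},
    {"travel":[0.025,0.0386,0],"delta_rot":[0,0,0],"fingers":0.005},
    {"travel":[0.0283,0.0436,0],"delta_rot":[0,0,0],"fingers":0.005},
    {"travel":[0.0299,0.0462,0],"delta_rot":[0,0,0],"fingers":0.005},
  ],
)

```text
time: 29.1
ee_pos: [509.9, 273.8, 35.0]
tcp_rot: [0.879, 0.478, 0.0, -0.0]
contact_force: [-2.0, -2.1, 3.4]
finger_gap: 0.137
gripper_force: 20.0
```

>>> step_arm(
  motion=[
    {"travel":[0.001,0.0015,0],"delta_rot":[0,0,0],"fingers":0.005},
    {"travel":[0.002,0.0031,0],"delta_rot":[0,0,0],"fingers":0.005},
    {"travel":[0.0032,0.005,0],"delta_rot":[0,0,0],"fingers":0.005},
    {"travel":[0.0044,0.0068,0],"delta_rot":[0,0,0],"fingers":0.005},
    {"travel":[0.0055,0.0085,0],"delta_rot":[0,0,0],"fingers":0.005},
    {"travel":[0.0064,0.0099,0],"delta_rot":[0,0,0],"fingers":0.005},
    {"travel":[0.0072,0.0111,0],"delta_rot":[0,0,0],"fingers":0.005},
    {"travel":[0.0076,0.0117,0],"delta_rot":[0,0,0],"fingers":0.005},
  ],
)

```text
time: 30.1
ee_pos: [517.3, 285.2, 35.0]
tcp_rot: [0.879, 0.478, -0.0, 0.0]
contact_force: [-3.1, -4.4, 4.3]
finger_gap: 0.137
gripper_force: 20.0
```

>>> step_arm(
  motion=[
    {"travel":[0.0003,0.0004,0],"delta_rot":[0,0,0],"fingers":0.005},
    {"travel":[0.0005,0.0008,0],"delta_rot":[0,0,0],"fingers":0.005},
    {"travel":[0.0008,0.0013,0],"delta_rot":[0,0,0],"fingers":0.005},
    {"travel":[0.001,0.0015,0],"delta_rot":[0,0,0],"fingers":0.005},
    {"travel":[0.001,0.0015,0],"delta_rot":[0,0,0],"fingers":0.005},
    {"travel":[0.001,0.0015,0],"delta_rot":[0,0,0],"fingers":0.005},
    {"travel":[0.001,0.0015,0],"delta_rot":[0,0,0],"fingers":0.005},
    {"travel":[0.001,0.0015,0],"delta_rot":[0,0,0],"fingers":0.005},
  ],
)

```text
time: 31.1
ee_pos: [517.3, 285.3, 34.8]
tcp_rot: [0.879, 0.478, -0.002, 0.0]
contact_force: [-5.6, -9.4, 6.8]
finger_gap: 0.132
gripper_force: 20.0
```

The force rose and the TCP stopped, so the carrier is against the stop. Easing off, releasing and lifting.

>>> step_arm(
  motion=[
    {"travel":[-0.0008,-0.0012,0],"delta_rot":[0,0,0],"fingers":0.005},
    {"travel":[-0.0008,-0.0012,0],"delta_rot":[0,0,0],"fingers":0.015},
    {"travel":[-0.0008,-0.0012,0],"delta_rot":[0,0,0],"fingers":0.03},
    {"travel":[-0.0008,-0.0012,0],"delta_rot":[0,0,0],"fingers":0.05},
    {"travel":[-0.0008,-0.0012,0],"delta_rot":[0,0,0],"fingers":0.05},
    {"travel":[-0.0008,-0.0012,0.03],"delta_rot":[0,0,0],"fingers":0.05},
    {"travel":[-0.0008,-0.0012,0.08],"delta_rot":[0,0,0],"fingers":0.05},
    {"travel":[-0.0008,-0.0012,0.13],"delta_rot":[0,0,0],"fingers":0.05},
  ],
)

```text
time: 32.1
ee_pos: [517.2, 285.5, 166.1]
tcp_rot: [0.879, 0.478, -0.0, -0.0]
contact_force: [0.2, 0.5, 0.1]
finger_gap: 0.567
gripper_force: 0.0
```

>>> step_arm(
  motion=[
    {"travel":[0,0,0.05],"delta_rot":[0,0,0],"fingers":0.05},
    {"travel":[0,0,0.08],"delta_rot":[0,0,0],"fingers":0.05},
    {"travel":[0.012,0.019,0.08],"delta_rot":[0,0,0],"fingers":0.05},
    {"travel":[0.03,0.046,0.08],"delta_rot":[0,0,0],"fingers":0.05},
    {"travel":[0.044,0.067,0.08],"delta_rot":[0,0,0],"fingers":0.05},
    {"travel":[0.0482,0.0744,0.08],"delta_rot":[0,0,0],"fingers":0.05},
    {"travel":[0.0482,0.0744,0.08],"delta_rot":[0,0,0],"fingers":0.05},
    {"travel":[0.0482,0.0744,0.08],"delta_rot":[0,0,0],"fingers":0.05},
  ],
)

```text
time: 33.1
ee_pos: [565.4, 359.3, 244.9]
tcp_rot: [0.879, 0.477, -0.0, 0.0]
contact_force: [-0.3, -0.1, -0.3]
finger_gap: 0.568
gripper_force: 0.0
```

```bash
python3 - <<'E'
from h import *
t=grab("top");s=grab("side"); st=ctrl.read_state();print(st["ee_pos"],st["finger_gap"])
crop(s,200,90,300,190,6,"j1")
K=lambda p:tuple(((proj(s,p)-[200,90])*6).round())
print("pred knob upright",K([565.75,359.95,172]),"tcp",K(st["ee_pos"]))
E
```

```text
[565.51835431 359.33685803 245.18292847] 0.5667253376274282
pred knob upright (np.float64(298.0), np.float64(286.0)) tcp (np.float64(296.0), np.float64(181.0))
```

View pics/j1.png

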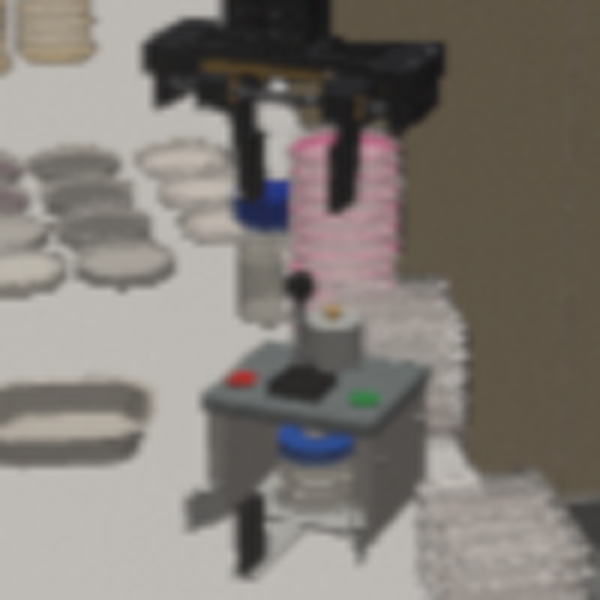

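The knob at (299,286) matches the prediction of (298,286), the fingers straddle it, and the pack stands neatly inside the press. Lowering, then pushing towards green.

>>> step_arm(
  motion=[
    {"travel":[0,0,-0.03],"delta_rot":[0,0,0],"fingers":0.05},
    {"travel":[0,0,-0.06],"delta_rot":[0,0,0],"fingers":0.05},
    {"travel":[0,0,-0.075],"delta_rot":[0,0,0],"fingers":0.05},
    {"travel":[0,0,-0.075],"delta_rot":[0,0,0],"fingers":0.05},
    {"travel":[0.0042,-0.0027,-0.075],"delta_rot":[0,0,0],"fingers":0.05},
    {"travel":[0.0084,-0.0054,-0.075],"delta_rot":[0,0,0],"fingers":0.05},
    {"travel":[0.0126,-0.0082,-0.075],"delta_rot":[0,0,0],"fingers":0.05},
    {"travel":[0.0168,-0.0109,-0.075],"delta_rot":[0,0,0],"fingers":0.05},
  ],
)

```text
time: 34.2
ee_pos: [583.0, 349.0, 170.5]
tcp_rot: [0.879, 0.478, 0.0, -0.0]
contact_force: [-1.1, 0.5, 0.5]
finger_gap: 0.57
gripper_force: 0.5
```

>>> step_arm(
  motion=[
    {"travel":[0.0042,-0.0027,0],"delta_rot":[0,0,0],"fingers":0.05},
    {"travel":[0.0084,-0.0054,0],"delta_rot":[0,0,0],"fingers":0.05},
    {"travel":[0.0126,-0.0082,0],"delta_rot":[0,0,0],"fingers":0.05},
    {"travel":[0.0168,-0.0109,0],"delta_rot":[0,0,0],"fingers":0.05},
    {"travel":[0.0201,-0.013,0],"delta_rot":[0,0,0],"fingers":0.05},
    {"travel":[0.0201,-0.013,0],"delta_rot":[0,0,0],"fingers":0.05},
    {"travel":[0.0201,-0.013,0],"delta_rot":[0,0,0],"fingers":0.05},
    {"travel":[0.0201,-0.013,0],"delta_rot":[0,0,0],"fingers":0.05},
  ],
)

```text
time: 35.2
ee_pos: [602.3, 336.0, 169.8]
tcp_rot: [0.879, 0.478, -0.0, -0.0]
contact_force: [-5.0, 2.1, -4.3]
finger_gap: 0.565
gripper_force: 2.5
```

```bash
python3 - <<'E'
from h import *
s=grab("side"); st=ctrl.read_state();print(st["ee_pos"],st["finger_gap"],st["contact_force"])
crop(s,200,90,300,190,6,"j2")
c,q=np.array([565.75,359.95]),np.array([.839,-.544])
for a in(0,.35,.45,.55):
    p=[*(c+q*68*np.sin(a)),104+68*np.cos(a)]; print(a,((proj(s,p)-[200,90])*6).round())
E
```

```text
[602.32050107 336.09269179 169.85278157] 0.5681254250134474 [-4.90540732  2.18248962 -5.2029303 ]
0 [298. 286.]
0.35 [330. 296.]
0.45 [339. 301.]
0.55 [347. 307.]
```

View pics/j2.png

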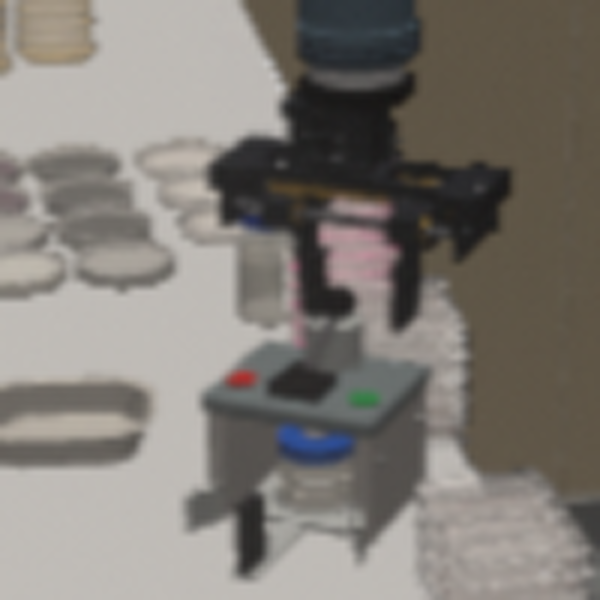

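The knob is at (341,302), about 0.46 rad to the green side. Holding for more than a second, then returning gently.

>>> step_arm(
  motion=[
    {"travel":[0,0,0],"delta_rot":[0,0,0],"fingers":0.05},
    {"travel":[0,0,0],"delta_rot":[0,0,0],"fingers":0.05},
    {"travel":[0,0,0],"delta_rot":[0,0,0],"fingers":0.05},
    {"travel":[0,0,0],"delta_rot":[0,0,0],"fingers":0.05},
    {"travel":[0,0,0],"delta_rot":[0,0,0],"fingers":0.05},
    {"travel":[0,0,0],"delta_rot":[0,0,0],"fingers":0.05},
    {"travel":[0,0,0],"delta_rot":[0,0,0],"fingers":0.05},
    {"travel":[0,0,0],"delta_rot":[0,0,0],"fingers":0.05},
  ],
)

```text
time: 36.25
ee_pos: [602.5, 336.0, 169.9]
tcp_rot: [0.879, 0.478, -0.0, -0.0]
contact_force: [-4.5, 1.8, -3.7]
finger_gap: 0.567
gripper_force: 2.5
```

>>> step_arm(
  motion=[
    {"travel":[-0.0042,0.0027,0],"delta_rot":[0,0,0],"fingers":0.05},
    {"travel":[-0.0084,0.0054,0],"delta_rot":[0,0,0],"fingers":0.05},
    {"travel":[-0.0126,0.0082,0],"delta_rot":[0,0,0],"fingers":0.05},
    {"travel":[-0.0168,0.0109,0],"delta_rot":[0,0,0],"fingers":0.05},
    {"travel":[-0.021,0.0136,0],"delta_rot":[0,0,0],"fingers":0.05},
    {"travel":[-0.0252,0.0163,0],"delta_rot":[0,0,0],"fingers":0.05},
    {"travel":[-0.0311,0.0201,0],"delta_rot":[0,0,0],"fingers":0.05},
    {"travel":[-0.0369,0.0239,0],"delta_rot":[0,0,0],"fingers":0.05},
  ],
)

```text
time: 37.25
ee_pos: [565.4, 360.1, 169.9]
tcp_rot: [0.879, 0.478, -0.0, 0.0]
contact_force: [0.0, -0.4, 0.4]
finger_gap: 0.566
gripper_force: 0.0
```

>>> step_arm(
  motion=[
    {"travel":[0,0,0],"delta_rot":[0,0,0],"fingers":0.05},
    {"travel":[0,0,0],"delta_rot":[0,0,0],"fingers":0.05},
    {"travel":[0,0,0.03],"delta_rot":[0,0,0],"fingers":0.05},
    {"travel":[0,0,0.06],"delta_rot":[0,0,0],"fingers":0.05},
    {"travel":[0,0,0.075],"delta_rot":[0,0,0],"fingers":0.05},
    {"travel":[-0.012,-0.019,0.075],"delta_rot":[0,0,0],"fingers":0.05},
    {"travel":[-0.032,-0.05,0.075],"delta_rot":[0,0,0],"fingers":0.05},
    {"travel":[-0.0482,-0.0744,0.075],"delta_rot":[0,0,0],"fingers":0.05},
  ],
)

```text
time: 38.25
ee_pos: [516.7, 284.4, 244.3]
tcp_rot: [0.879, 0.478, -0.001, -0.0]
contact_force: [-0.2, 0.7, 0.2]
finger_gap: 0.566
gripper_force: 0.0
```

```bash
python3 - <<'E'
from h import *
s=grab("side");t=grab("top"); st=ctrl.read_state();print(st["ee_pos"],st["finger_gap"],st["contact_force"])
crop(s,200,90,300,190,6,"k1")
E
```

```text
[516.31528672 283.80884304 244.46702248] 0.5665795626162486 [ 0.00428674  0.28330136 -0.54808272]
```

View pics/k1.png

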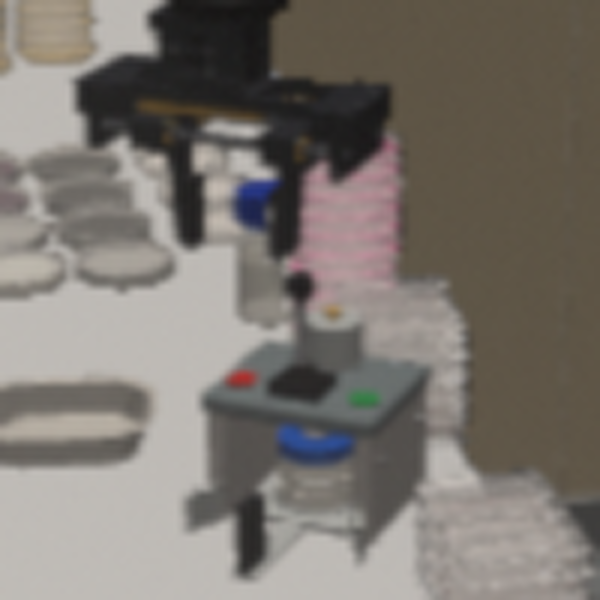

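The lever is upright again at (299,286), with the carrier home and the pack neat. Re-gripping the handle and drawing it out.

>>> step_arm(
  motion=[
    {"travel":[0,0,-0.05],"delta_rot":[0,0,0],"fingers":0.05},
    {"travel":[0,0,-0.1],"delta_rot":[0,0,0],"fingers":0.05},
    {"travel":[0,0,-0.15],"delta_rot":[0,0,0],"fingers":0.05},
    {"travel":[0,0,-0.19],"delta_rot":[0,0,0],"fingers":0.05},
    {"travel":[0,0,-0.207],"delta_rot":[0,0,0],"fingers":0.05},
    {"travel":[0,0,-0.21],"delta_rot":[0,0,0],"fingers":0.03},
    {"travel":[0,0,-0.21],"delta_rot":[0,0,0],"fingers":0.02},
    {"travel":[0,0,-0.21],"delta_rot":[0,0,0],"fingers":0.012},
  ],
)

```text
time: 39.35
ee_pos: [518.9, 286.0, 36.8]
tcp_rot: [0.879, 0.478, 0.002, 0.0]
contact_force: [-1.0, 0.2, -0.2]
finger_gap: 0.253
gripper_force: 0.0
```

>>> step_arm(
  motion=[
    {"travel":[0,0,0],"delta_rot":[0,0,0],"fingers":0.005},
    {"travel":[0,0,0],"delta_rot":[0,0,0],"fingers":0.005},
    {"travel":[0,0,0],"delta_rot":[0,0,0],"fingers":0.005},
    {"travel":[0,0,0],"delta_rot":[0,0,0],"fingers":0.005},
    {"travel":[-0.0005,-0.0008,0],"delta_rot":[0,0,0],"fingers":0.005},
    {"travel":[-0.0016,-0.0025,0],"delta_rot":[0,0,0],"fingers":0.005},
    {"travel":[-0.0033,-0.005,0],"delta_rot":[0,0,0],"fingers":0.005},
    {"travel":[-0.0054,-0.0084,0],"delta_rot":[0,0,0],"fingers":0.005},
  ],
)

```text
time: 40.35
ee_pos: [512.6, 277.3, 35.4]
tcp_rot: [0.879, 0.478, 0.001, 0.0]
contact_force: [2.2, 4.9, 4.2]
finger_gap: 0.131
gripper_force: 20.0
```

>>> step_arm(
  motion=[
    {"travel":[-0.0022,-0.0034,0],"delta_rot":[0,0,0],"fingers":0.005},
    {"travel":[-0.0049,-0.0076,0],"delta_rot":[0,0,0],"fingers":0.005},
    {"travel":[-0.0082,-0.0126,0],"delta_rot":[0,0,0],"fingers":0.005},
    {"travel":[-0.012,-0.0185,0],"delta_rot":[0,0,0],"fingers":0.005},
    {"travel":[-0.0163,-0.0252,0],"delta_rot":[0,0,0],"fingers":0.005},
    {"travel":[-0.0207,-0.0319,0],"delta_rot":[0,0,0],"fingers":0.005},
    {"travel":[-0.025,-0.0386,0],"delta_rot":[0,0,0],"fingers":0.005},
    {"travel":[-0.0294,-0.0453,0],"delta_rot":[0,0,0],"fingers":0.005},
  ],
)

```text
time: 41.35
ee_pos: [483.0, 231.8, 35.3]
tcp_rot: [0.879, 0.478, 0.001, 0.0]
contact_force: [2.3, 5.1, 4.0]
finger_gap: 0.139
gripper_force: 20.0
```

>>> step_arm(
  motion=[
    {"travel":[-0.0044,-0.0067,0],"delta_rot":[0,0,0],"fingers":0.005},
    {"travel":[-0.0087,-0.0134,0],"delta_rot":[0,0,0],"fingers":0.005},
    {"travel":[-0.0131,-0.0201,0],"delta_rot":[0,0,0],"fingers":0.005},
    {"travel":[-0.0174,-0.0269,0],"delta_rot":[0,0,0],"fingers":0.005},
    {"travel":[-0.0218,-0.0336,0],"delta_rot":[0,0,0],"fingers":0.005},
    {"travel":[-0.0261,-0.0403,0],"delta_rot":[0,0,0],"fingers":0.005},
    {"travel":[-0.0299,-0.0462,0],"delta_rot":[0,0,0],"fingers":0.005},
    {"travel":[-0.0332,-0.0512,0],"delta_rot":[0,0,0],"fingers":0.005},
  ],
)

```text
time: 42.35
ee_pos: [449.6, 180.5, 35.2]
tcp_rot: [0.879, 0.477, 0.0, -0.0]
contact_force: [2.2, 5.3, 4.9]
finger_gap: 0.137
gripper_force: 20.0
```

>>> step_arm(
  motion=[
    {"travel":[-0.0024,-0.0037,0],"delta_rot":[0,0,0],"fingers":0.005},
    {"travel":[-0.0041,-0.0063,0],"delta_rot":[0,0,0],"fingers":0.005},
    {"travel":[-0.0052,-0.008,0],"delta_rot":[0,0,0],"fingers":0.005},
    {"travel":[-0.0056,-0.0086,0],"delta_rot":[0,0,0],"fingers":0.005},
    {"travel":[-0.0056,-0.0086,0],"delta_rot":[0,0,0],"fingers":0.005},
    {"travel":[-0.0056,-0.0086,0],"delta_rot":[0,0,0],"fingers":0.012},
    {"travel":[-0.0056,-0.0086,0],"delta_rot":[0,0,0],"fingers":0.025},
    {"travel":[-0.0056,-0.0086,0],"delta_rot":[0,0,0],"fingers":0.05},
  ],
)

```text
time: 43.35
ee_pos: [442.4, 171.5, 34.1]
tcp_rot: [0.879, 0.478, -0.002, -0.0]
contact_force: [-0.4, -0.1, 0.3]
finger_gap: 0.337
gripper_force: 0.0
```

>>> step_arm(
  motion=[
    {"travel":[0,0,0],"delta_rot":[0,0,0],"fingers":0.05},
    {"travel":[0,0,0],"delta_rot":[0,0,0],"fingers":0.05},
    {"travel":[0,0,0.02],"delta_rot":[0,0,0],"fingers":0.05},
    {"travel":[0,0,0.07],"delta_rot":[0,0,0],"fingers":0.05},
    {"travel":[0,0,0.12],"delta_rot":[0,0,0],"fingers":0.05},
    {"travel":[0,-0.05,0.16],"delta_rot":[0,0,0],"fingers":0.05},
    {"travel":[0,-0.1,0.16],"delta_rot":[0,0,0],"fingers":0.05},
    {"travel":[0,-0.15,0.16],"delta_rot":[0,0,0],"fingers":0.05},
  ],
)

```text
time: 44.35
ee_pos: [444.1, 20.6, 196.0]
tcp_rot: [0.878, 0.478, 0.001, 0.001]
contact_force: [0.7, 0.2, -0.5]
finger_gap: 0.568
gripper_force: 0.0
```

>>> step_arm(
  motion=[
    {"travel":[0,-0.05,0],"delta_rot":[0,0,0],"fingers":0.05},
    {"travel":[0,-0.1,0],"delta_rot":[0,0,0],"fingers":0.05},
    {"travel":[0,-0.15,0],"delta_rot":[0,0,0],"fingers":0.05},
    {"travel":[0,-0.2,0],"delta_rot":[0,0,0],"fingers":0.05},
    {"travel":[0,-0.25,0],"delta_rot":[0,0,0],"fingers":0.05},
    {"travel":[0,-0.28,0],"delta_rot":[0,0,0],"fingers":0.05},
    {"travel":[0,-0.28,0],"delta_rot":[0,0,0],"fingers":0.05},
    {"travel":[0,-0.28,0],"delta_rot":[0,0,0],"fingers":0.05},
  ],
)

```text
time: 45.35
ee_pos: [443.7, -257.0, 194.6]
tcp_rot: [0.879, 0.478, -0.0, -0.001]
contact_force: [0.3, 0.3, 0.6]
finger_gap: 0.567
gripper_force: 0.0
```

```bash
python3 - <<'E'
from h import *
t=grab("top");s=grab("side"); st=ctrl.read_state();print(st["ee_pos"],st["contact_force"])
o=np.array([550.52,336.45]);x=np.array([.5439,.8392]);y=np.array([-.8392,.5439])
S=o-80*x;Hd=o-190*x
ut=proj(t,[*S,56]);us=proj(s,[*S,52]);uh=proj(t,[*Hd,50]);print(S,Hd,ut,us,uh)
a=blob(t,ut,14,blue);print("top blue",a);P=onz(t,a[0],56)[:2];print(P,(P-o)@x,(P-o)@y)
b=blob(s,us,14,blue);print("side blue",b);P=onz(s,b[0],52)[:2];print((P-o)@x,(P-o)@y)
c=blob(t,uh,8,lambda p:H(p)[...,2]<70);P=onz(t,c[0],50)[:2];print("handle",c,(P-o)@x,(P-o)@y)
k=blob(s,(249.5,137.5),5,lambda p:H(p)[...,2]<70);print("knob",k,"upright pred",proj(s,[565.75,359.95,172]))
E
```

```text
[ 443.92924446 -256.58473029  194.85261024] [-0.09681808  0.33773474 -0.33544115]
[507.008 269.314] [447.179 177.002] [183.99661544 195.47045827] [238.95109556 175.48161962] [207.34091692 211.46696052]
top blue (array([186.2892649 , 196.32351036]), np.float64(12.875), np.float64(12.75))
[503.925281   260.27337251] -89.27029345527849 -2.33017950383727
side blue NoneTraceback (most recent call last):
  File "<stdin>", line 7, in <module>
TypeError: 'NoneType' object is not subscriptable
```

>>> step_arm(
  motion=[
    {"travel":[-0.04,-0.03,0.03],"delta_rot":[0,0,0],"fingers":0.05},
    {"travel":[-0.08,-0.06,0.05],"delta_rot":[0,0,0],"fingers":0.05},
    {"travel":[-0.12,-0.1,0.05],"delta_rot":[0,0,0],"fingers":0.05},
    {"travel":[-0.15,-0.14,0.05],"delta_rot":[0,0,0],"fingers":0.05},
    {"travel":[-0.18,-0.18,0.05],"delta_rot":[0,0,0],"fingers":0.05},
    {"travel":[-0.21,-0.22,0.05],"delta_rot":[0,0,0],"fingers":0.05},
    {"travel":[-0.22,-0.26,0.05],"delta_rot":[0,0,0],"fingers":0.05},
    {"travel":[-0.22,-0.26,0.05],"delta_rot":[0,0,0],"fingers":0.05},
  ],
)

```text
time: 46.45
ee_pos: [223.5, -519.1, 244.8]
tcp_rot: [0.879, 0.477, -0.0, 0.0]
contact_force: [-0.0, 0.1, 0.5]
finger_gap: 0.565
gripper_force: 0.0
```

```bash
python3 - <<'E'
from h import *
t=grab("top");s=grab("side"); st=ctrl.read_state();print(st["ee_pos"],st["contact_force"])
o=np.array([550.52,336.45]);x=np.array([.5439,.8392]);y=np.array([-.8392,.5439])
S=o-86*x;Hd=o-196*x
def rep(n,f,p,w,m,z):
    a=blob(f,proj(f,p),w,m)
    if a is None: print(n,None); return
    P=onz(f,a[0],z)[:2]; print(n,a[0].round(2),a[1:],"press xy",((P-o)@x).round(1),((P-o)@y).round(1), "pred",proj(f,p).round(1))
rep("top blue",t,[*S,56],12,blue,56)
rep("side blue",s,[*S,52],14,blue,52)
rep("handle",t,[*Hd,50],7,lambda p:H(p)[...,2]<70,50)
rep("knob",s,[565.75,359.95,172],5,lambda p:H(p)[...,2]<70,172)
# plate+stack silhouettes in side: row-wise extents of blue and of disc wall
for z in(14,26,38,52):
    u=proj(s,[*S,z]); r=int(round(u[1]));c=int(u[0]); print(z,u.round(1),s["pixels"][r,c-16:c+17,1])
E
```

```text
[ 224.63827613 -516.84816216  244.66019235] [-0.22111255  0.1355642  -0.28347292]
top blue [186.3  196.32] (np.float64(12.875), np.float64(12.75)) press xy -89.3 -2.4 pred [185.3 196.3]
side blue [238.11 176.44] (np.float64(12.75), np.float64(6.5)) press xy -88.9 -0.6 pred [238.3 176.1]
handle [209.19 212.07] (np.float64(6.0), np.float64(4.25)) press xy -197.3 -2.2 pred [208.6 212.3]
knob [249.43 137.36] (np.float64(3.625), np.float64(4.0)) press xy 30.1 2.0 pred [249.7 137.6]
14 [238.6 184.7] [212 212 213 210 207 202 190 189 188 157 136 140 136 132 136 140 140 140
 140 135 133 128 122 124 143 174 189 190 180 159 169 199 210]
26 [238.5 182. ] [213 213 213 213 213 213 213 212 207 192 163 137 129 134 134 132 131 132
 133 136 135 135 136 133 174 202 207 208 208 209 211 212 212]
38 [238.4 179.3] [213 213 212 212 212 213 212 212 207 170 113  77  70  68  69  68  68  68
  68  68  68  71  87 124 184 209 212 212 211 212 213 212 211]
52 [238.3 176.1] [213 213 212 212 212 212 212 210 189 137  96  93  93  94  97 100 103 102
  95  92  93  92  95 128 185 209 212 211 212 212 212 212 211]
```

The cover is about 2 mm from the seat's centre, the stack edges line up, the lever is upright, and the carrier is about 87 mm out. Handing in.

```bash
python3 -c "
from station import ctrl
print(ctrl.finish_job())"
```

```text
the job is handed in; nothing more can be done
None
```

I handed the job in at about 47 s, and no verdict came back. The three white discs and the blue cover are stacked on the carrier, the lever was held at about 0.46 rad to green for over a second and sprang back upright, and the carrier is about 87 mm out of the press with the cover about 2 mm off centre.

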